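# Index the eyelet press to the next hole

### The job

On the bench eyelet press, push the cup-shaped indexing plunger gently down with the fingertips and, keeping it in, turn the round table one hole anticlockwise (seen from above), so that the brass grommet comes under the ram. Then let the plunger spring fully up into that hole and move clear. Do not grip the plunger, do not touch or lift the grommet, do not overrun the hole, and leave the things around the press where they are.

Things in the scene. Friction and masses are not known exactly. Their poses are not given: they have to be found in the camera images.
- press: Fixed green eyelet press: base 340 x 410 mm, 18 mm thick (centre 22 mm to its +y side); on the +y side a column 240 mm high with an overarm (230 mm up) and ram over the table, 275 mm high at its lever. Origin: on the work surface under the table's vertical turning axis; z up. Its yaw differs from run to run.
- table_hub (a point): On the table's turning axis, at the top of its hub, 65 mm up. The round aluminium table is 224 mm across, its top 45 mm up, with ten nests (round pins 20 mm across, 57 mm up) 85 mm from the axis.
- plunger_cup (a point): Centre of the floor of the black round cup on the indexing plunger; moves with it. Floor 92 mm above the work surface when up, 80 mm fully in. Inside 46 mm, outside 54 mm across, rim 8 mm above the floor, cup floor 6 mm thick. Carried by the table 140 mm from the axis (start: -108 degrees in the press's frame), so that a fingertip pressing in the cup can drag the table round.
- next_hole (a point): Centre of the next hole (the target) on the top face of the fixed steel index plate, 64 mm up: where the cup, 28 mm above, must come. The plate lies on the press's -y side, 117 to 166 mm from the axis, with an arc slot and four square holes (a dark mark by each) 36 degrees (0.628 rad) apart, 140 mm from the axis, at -144, -108 (start), -72 (next), -36 degrees in the press's frame.
- ram_tip (a point): Centre of the underside of the ram (steel bar 26 mm across), 75 mm above the work surface, 85 mm from the axis on the press's +y side. Fixed to the press.
- grommet_center (a point): Centre of the brass grommet, a loose ring 40 mm across outside, 24 mm hole, 6 mm high, lying over the pin of the nest one step clockwise of the ram.
- dial (a joint): Turn of the table in rad: about 0 at the start, grows anticlockwise seen from above; next hole at 0.628. Light friction (about 1 N at the plunger) and some damping. Locked (about 0.02 rad of play either way) while the plunger is up in a hole.
- plunger (a joint): How far the plunger is pressed in, m: 0 up, 0.012 fully in on a hard stop. Spring: about 4 N at first, 8 N at the end. More than about 8 mm in, the table turns freely. Let go between holes it rises only to about 7 mm, its collar bearing on the plate from below; the coned collar finds a hole from up to about 4 mm off, springs up to 0 and locks.
- tub: White open tub 100 x 140 mm, 70 mm high, with buckles in it, bystander; origin at the centre of its underside.
- spool: Grey thread spool 52 mm across, 60 mm high, bystander; origin at the centre of its underside.
- screwdriver: Screwdriver 190 mm long, lying, bystander; origin near its middle, on the work surface.
- stud_jar: Glass jar with a steel lid, 64 mm across, 85 mm high, bystander; origin at the centre of its underside.

How it is judged:
By the outcome, as a careful person would: the job done as asked, in the order asked, and still so for the second after the job is handed in, with the robot touching nothing.
It also fails if it takes over 35 s, if anything falls off the work surface, if the arm or the gripper's body presses on something with over 40 N, if the wrist force passes 120 N, or if a joint passes its speed limit or range.

### The arm

A 7-joint arm with a two-finger parallel gripper is mounted at the origin on the work surface. World frame = base frame: x ahead of the robot, y to its left, z up, the work surface at z = 0. Lengths are in m, angles in rad, forces in N, time in s.
With the tool pointing down it reaches from about 0.425 to 0.925 m from the base axis. Payload 6.8 kg.
Tool frame: the origin (TCP) lies midway between the tips of the shut fingers; the grasp point (between the pads) lies 19 mm behind it; z points along the fingers, y is the line along which they close (so a half turn about z gives the same grasp; the last joint's range is limited). The gripper opens to 85 mm and grips with 20 to 120 N. Pads are 22 mm wide; open, the fingers measure 114 mm over their backs; the gripper's body (76 mm by 85 mm) begins 54 mm behind the grasp point. The pads swing forward as they close: fully open they stand 13 mm farther back than shut.
Start: joints at [1.157, 0.477, 0.022, 1.555, -0.011, 1.109, -0.083], TCP at [0.203, -0.644, 0.231] pointing down, gripper open.
Joint ranges: [-2.96, 2.96], [-0.34, 2.1], [-1.41, 1.46], [0.24, 2.44], [-1.37, 4.51], [0.17, 1.92], [-2.96, 2.96]. Speed limits (rad/s): [2.39, 2.39, 3.14, 3.14, 3.14, 3.14, 3.14].

### API

Orientations are given as a unit quaternion [w, x, y, z].
In Python, from station import * gives the robot as it stands.
- The arm moves only by the shell command python3 -m creep 'ROWS' [FORCE]. ROWS is JSON, a list of rows, each a list of 7 numbers: the gripper command: -1 is shut, 1 is fully open, values between are in proportion, then the shift along the world's x, y, z in mm, then the turn, a rotation vector about the world's x, y, z in rad. A call has 1 to 5 rows; each row shifts and turns the commanded pose from where the row before left it; what a row does not reach is not made up. A row lasts 1/8 s, in which the tool goes at most 62.5 mm and 10.7 degrees, less where a joint would pass 70% of its speed; a pose out of reach is approached as far as the arm can. A call is refused whole if a number of a shift passes 62.5 or a number of a turn 0.188, either way. A call with a gripper value outside its range is refused whole. The fingers move at their own pace and stop on an object; FORCE is the grip in N (left out, the last holds). Time passes only in rows, so rows that do not move let the fingers close. It gives the time, the measured TCP pose, the force, the opening and the grip force at its end, in the units of the state.
- get_obs(): the state, without advancing time (a new reading comes with each control period).
- read_camera(name): name is "scene" or "top" or "wrist"; returns (picture, depth): 420x560x3 uint8, red, green, blue; 420x560 float32, m along the optical axis (not along the pixel's ray), 0 where there is no reading.
- camera_params(name): a dict with "intrinsics" (3x3 intrinsics, pixels), "cam_to_world" (4x4, takes a point from camera to world coordinates); the wrist camera has in their place "mount" (4x4, takes a point from camera to tool coordinates, whose origin is the TCP and whose axes are the flange's). Camera axes: x right, y up, looking along -z (the intrinsics and any distortion apply to the point x, -y, -z); pixel columns grow to the right and rows downward; lengths in m; the calibration is good to about 2 mm. A picture is of the moment at which its call begins: read the wrist's pose just before it. camera_params takes no time and is no camera call.
- hand_in(): hands the job in; it is judged then, once.
The state is a dict: "t": time; "q": joint angles; "joint_vel": joint speeds; "joint_torque": joint torques, N m; "eef_pos": TCP position; "tool_rot": TCP orientation; "contact_force": force on the tool from outside, world axes, zero at the start; "torque": the same for the moment, N m; "gripper_width": opening from 0.0 (shut) to 1.0 (fully open); "grasp_force": force on a finger pad.
Only numpy, scipy, OpenCV 4.12 (cv2) and the standard library are available. Lean on these libraries where they do the work, as an engineer would, in place of code of your own. Each camera call takes 0.05 s, during which the arm holds its last target. There are 200 camera calls.

## Working session

There is one attempt and no reset: what is moved stays moved. The work goes in short steps, Python scripts to look and compute and a shell command to move; the robot and the scene stay as the last step left them, time stands still between calls to the robot, and variables do not carry over. Pictures are saved under pics/ and viewed, at most 10 in all, crops included, and the job is handed in when it is done.

```bash
mkdir -p pics; cat > h.py <<'E'
from station import *
import numpy as np, cv2
def grab(n):
    im,d=read_camera(n); p=camera_params(n); return im,d,p
def ray(p,u,v):
    K=np.array(p["intrinsics"]);T=np.array(p["cam_to_world"])
    q=np.linalg.inv(K)@[u,v,1]; d=T[:3,:3]@[q[0],-q[1],-q[2]]; return T[:3,3],d
def onplane(p,u,v,z):
    o,d=ray(p,u,v); return o+d*(z-o[2])/d[2]
def proj(p,X):
    K=np.array(p["intrinsics"]);T=np.array(p["cam_to_world"])
    c=T[:3,:3].T@(np.array(X)-T[:3,3]); q=K@[c[0],-c[1],-c[2]]; return q[:2]/q[2]
E
python3 - <<'E'
from h import *
for n in("top","scene"):
    im,d,p=grab(n); cv2.imwrite(f"pics/{n}0.png",im[:,:,::-1]); np.savez(f"{n}0.npz",im=im,d=d)
    print(n,{k:np.round(v,3).tolist() if not isinstance(v,str) else v for k,v in p.items()})
o=get_obs();print(o)
E
```

```text
top {'intrinsics': [[387.219, 0.0, 278.17], [0.0, 387.219, 209.204], [0.0, 0.0, 1.0]], 'cam_to_world': [[0.052, 0.971, -0.232, 0.324], [-0.999, 0.05, -0.017, -0.023], [-0.005, 0.233, 0.973, 1.09], [0.0, 0.0, 0.0, 1.0]]}
scene {'intrinsics': [[475.566, 0.0, 271.95], [0.0, 475.566, 208.168], [0.0, 0.0, 1.0]], 'cam_to_world': [[-0.702, -0.656, 0.277, 0.853], [0.712, -0.643, 0.282, 0.307], [-0.006, 0.395, 0.919, 1.137], [0.0, 0.0, 0.0, 1.0]]}
{'t': 0.1, 'q': array([ 1.15689819,  0.47775597,  0.02237426,  1.55632392, -0.01151054,
        1.10931561, -0.08311932]), 'joint_vel': array([-5.74023034e-04, -8.57925155e-04, -8.14490104e-05, -2.87599762e-03,
       -1.47692508e-04,  5.61548504e-04, -4.60984610e-04]), 'joint_torque': array([ 4.54625260e-03, -5.97761965e+01,  1.61360465e+00, -2.81955564e+01,
        1.28480309e-02,  5.04329684e-03,  4.87730108e-05]), 'eef_pos': array([ 0.2030275 , -0.64319079,  0.23040982]), 'tool_rot': array([-8.15203996e-04,  9.88335766e-01,  1.52288258e-01, -1.90334590e-04]), 'contact_force': array([-0.02693721,  0.45265504, -0.00934756]), 'torque': array([-0.03009226, -0.03588572, -0.0650512 ]), 'grasp_force': 0.0, 'gripper_width': 0.9992761733223771}
```

View pics/top0.png

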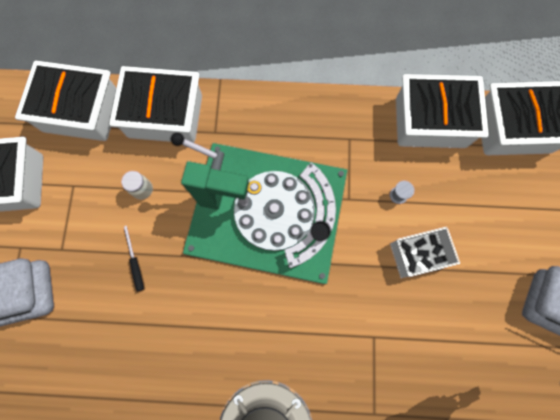

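View pics/scene0.png

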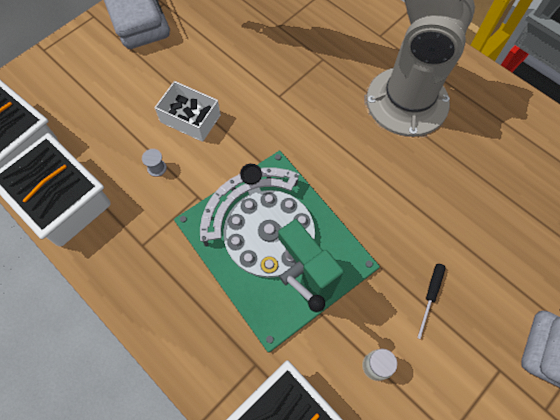

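The top view shows the hub at about (274,209), the black cup at (320,231), the grommet at (254,187) and the index plate arc on the right. In the scene view the hub is at (268,229), the cup at (251,174) and the grommet at (269,265). The tub and spool stand well outside the press, on its plate side.

```bash
python3 - <<'E'
from h import *
from scipy.optimize import least_squares
seeds={"top":dict(cup=(320,231),hub=(274,209),gr=(254,187)),"scene":dict(cup=(251,174),hub=(268,229),gr=(269,265))}
P={};pt={}
for n in seeds:
    z=np.load(n+"0.npz");im=z["im"];d=z["d"];p=camera_params(n);P[n]=p
    g=im.max(2)
    u,v=seeds[n]["cup"]; m=np.zeros(g.shape,np.uint8);m[v-18:v+18,u-18:u+18]=(g[v-18:v+18,u-18:u+18]<60)
    k,l,s,c=cv2.connectedComponentsWithStats(m);i=1+np.argmax(s[1:,4]);pt[n,"cup"]=c[i]
    print(n,"cup",c[i],s[i],onplane(p,*c[i],.100))
    hsv=cv2.cvtColor(im,cv2.COLOR_RGB2HSV);u,v=seeds[n]["gr"];m=np.zeros(g.shape,np.uint8)
    sl=np.s_[v-14:v+14,u-14:u+14];m[sl]=(hsv[sl][...,1]>110)&(hsv[sl][...,0]<35)&(hsv[sl][...,0]>12)
    ys,xs=np.nonzero(m);(cx,cy),r=cv2.minEnclosingCircle(np.c_[xs,ys].astype(np.float32));pt[n,"gr"]=(cx,cy)
    print("gr",cx,cy,r,onplane(p,cx,cy,.05))
    # table disc: bright low-sat
    u,v=seeds[n]["hub"];m=((hsv[...,1]<40)&(g>185)).astype(np.uint8);m[:v-60]=0;m[v+60:]=0;m[:,:u-60]=0;m[:,u+60:]=0
    print("hub approx",onplane(p,u,v,.065))
    c8=cv2.resize(im[v-65:v+65,u-65:u+65],(580,580),interpolation=cv2.INTER_CUBIC);cv2.imwrite(f"pics/{n}c.png",c8[:,:,::-1])
E
python3 -c "
import cv2,numpy as np
a=cv2.imread('pics/topc.png');b=cv2.imread('pics/scenec.png')
cv2.imwrite('pics/both.png',cv2.resize(np.hstack([a,b]),(800,400)))"
```

```text
top cup [320.10606061 230.56439394] [312 222  18  18 264] [ 0.50937003 -0.11710135  0.1       ]
gr 253.33871459960938 187.0806427001953 6.97877836227417 [0.6327463  0.06813604 0.05      ]
hub approx [0.5690657  0.00645855 0.065     ]
scene cup [250.74927954 173.68876081] [241 164  21  21 347] [ 0.51079537 -0.11303537  0.1       ]
gr 269.0 264.0 8.24631118774414 [0.63232741 0.06948403 0.05      ]
hub approx [0.57496828 0.00953264 0.065     ]
```

View pics/both.png

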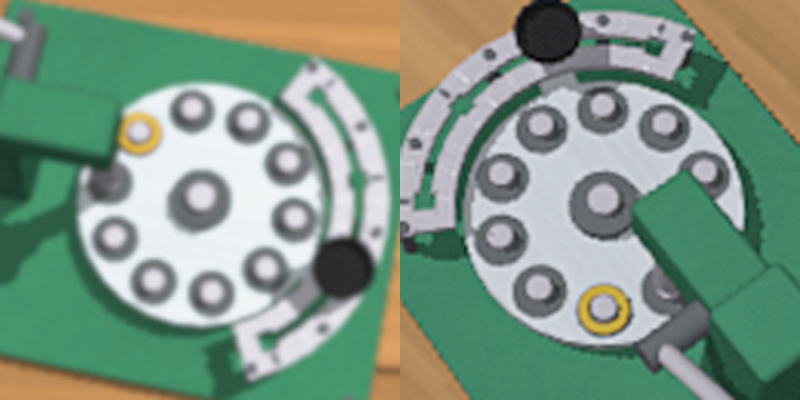

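The crops show nine of the ten nest pins clearly in the top view, the hub boss, and the dark plate marks. I'll fit the axis and yaw from the pin tops.

```bash
python3 - <<'E'
from h import *
from scipy.optimize import least_squares
s=130/400
pins={"top":[(194,107),(249,119),(288,161),(295,217),(267,266),(212,291),(154,279),(114,236),(139,131)],
"scene":[(604,103),(666,122),(705,170),(541,123),(500,175),(498,235),(540,287),(604,307)]}
off={"top":(209,144),"scene":(203-400*s,164)}
hub={"top":(202,196),"scene":(604,199)}
cup={"top":(320.1,230.6),"scene":(250.75,173.7)}
px=lambda n,a:(a[0]*s+off[n][0],a[1]*s+off[n][1])
for n in pins:
    p=camera_params(n)
    X=np.array([onplane(p,*px(n,a),.057)[:2] for a in pins[n]])
    def f(q):
        a=np.arctan2(*(X-q[:2]).T[::-1])-q[2]; k=np.round((a-np.pi/2)/.6283)*.6283+np.pi/2+q[2]
        return (X-q[:2]-.085*np.c_[np.cos(k),np.sin(k)]).ravel()
    c=onplane(p,*cup[n],.1)[:2]; h=onplane(p,*px(n,hub[n]),.065)[:2]
    y0=np.arctan2(*(c-h)[::-1])+np.radians(108)
    r=least_squares(f,[*h,y0])
    a=np.arctan2(*(c-r.x[:2])[::-1])
    print(n,"hub",h.round(4),"axis",r.x[:2].round(4),"yaw pins",np.degrees(r.x[2]),"yaw cup",np.degrees(a)+108,"cup R",np.hypot(*(c-r.x[:2])),"res",np.abs(r.fun).max())
A=np.array
rays=[ray(camera_params(n),*cup[n]) for n in cup]
M=np.c_[rays[0][1],-rays[1][1]];t=np.linalg.lstsq(M,rays[1][0]-rays[0][0],rcond=None)[0]
print([ (rays[i][0]+rays[i][1]*t[i]).round(4) for i in(0,1)])
E
```

```text
top hub [0.5728 0.0049] axis [0.5732 0.0049] yaw pins -8.98686663388238 yaw cup -9.638556165182436 cup R 0.13771457218189936 res 0.0013528232029509438
scene hub [0.5722 0.0112] axis [0.5725 0.0107] yaw pins -8.87185562271034 yaw cup -8.509143604740004 cup R 0.13829822741450093 res 0.0021882525147742388
[array([ 0.5103, -0.1176,  0.0947]), array([ 0.5089, -0.1153,  0.0942])]
```

The axis is near (0.573, 0.008) with the yaw about -9°. The cup is near (0.510, -0.116) at radius 138 mm, where 140 mm is expected. I'll move above it with the gripper shut and refine the position with the wrist camera.

```bash
python3 -m creep '[[-1,25,44,0,0,0,0],[-1,25,44,0,0,0,0],[-1,25,44,0,0,0,0],[-1,25,44,0,0,0,0],[-1,25,44,0,0,0,0]]' && python3 -m creep '[[-1,26,44,0,0,0,0],[-1,26,44,0,0,0,0],[-1,26,44,0,0,0,0],[-1,26,44,0,0,0,0],[-1,26,44,0,0,0,0]]' && python3 -m creep '[[-1,26,44,0,0,0,0],[-1,26,40,0,0,0,0],[-1,0,0,0,0,0,0]]'
python3 - <<'E'
from h import *
from scipy.spatial.transform import Rotation as R
o=get_obs();im,d,p=grab("wrist")
print(p)
cv2.imwrite("pics/w1.png",im[:,:,::-1]);np.savez("w1.npz",im=im,d=d,pos=o["eef_pos"],rot=o["tool_rot"])
print(o["eef_pos"],o["tool_rot"],o["contact_force"])
E
```

```text
t: 0.72
eef_pos: [0.3287, -0.422, 0.2311]
tool_rot: [-0.0, 0.988, 0.152, -0.0]
contact_force: [0.6, -1.3, 0.8]
gripper_width: 0.0
grasp_force: 0.0
t: 1.35
eef_pos: [0.4586, -0.2022, 0.2312]
tool_rot: [0.0, 0.988, 0.152, -0.0]
contact_force: [0.3, -1.0, -0.3]
gripper_width: -0.004
grasp_force: 0.0
t: 1.72
eef_pos: [0.5118, -0.1153, 0.2311]
tool_rot: [-0.001, 0.988, 0.156, 0.0]
contact_force: [0.0, -1.1, -0.4]
gripper_width: 0.002
grasp_force: 0.0
{'intrinsics': array([[304.7558126 ,   0.        , 277.7157746 ],
       [  0.        , 304.7558126 , 211.49813683],
       [  0.        ,   0.        ,   1.        ]]), 'mount': array([[-4.76786483e-04,  9.46805254e-01,  3.21806749e-01,
         8.20052407e-02],
       [ 9.99999682e-01,  6.56917308e-04, -4.51160292e-04,
         8.28417260e-04],
       [-6.38561358e-04,  3.21806432e-01, -9.46805267e-01,
        -1.42002927e-01],
       [ 0.00000000e+00,  0.00000000e+00,  0.00000000e+00,
         1.00000000e+00]])}
[ 0.51183388 -0.11529582  0.23114831] [-8.88196309e-04  9.87781521e-01  1.55841828e-01  4.49272595e-04] [ 0.02843467 -1.11877568 -0.44775722]
```

View pics/w1.png

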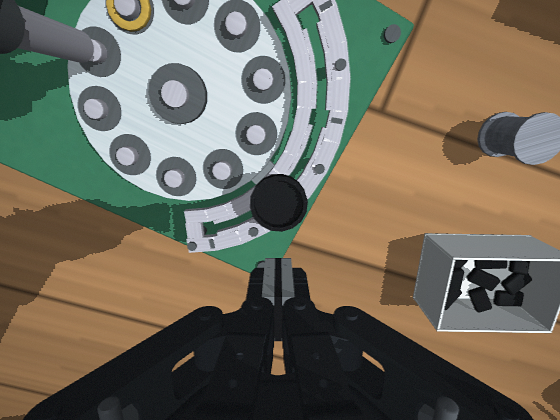

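The wrist view shows the cup at about (278,202), the hub top at (175,93), and pin tops around it. The shut fingertips are at (272,275).

```bash
python3 - <<'E'
from h import *
from scipy.optimize import least_squares
from scipy.spatial.transform import Rotation as R
z=np.load("w1.npz");im=z["im"];q=z["rot"];p=camera_params("wrist")
T=np.eye(4);T[:3,:3]=R.from_quat([q[1],q[2],q[3],q[0]]).as_matrix();T[:3,3]=z["pos"];p["cam_to_world"]=T@p["mount"]
m=np.zeros(im.shape[:2],np.uint8);m[165:240,240:318]=im.max(2)[165:240,240:318]<60
k,l,s,c=cv2.connectedComponentsWithStats(m);i=1+np.argmax(s[1:,4])
ct=max(cv2.findContours((l==i).astype(np.uint8),0,1)[0],key=len)[:,0]
W=np.array([onplane(p,u,v,.1)[:2] for u,v in ct]).astype(np.float32)
cc,r=cv2.minEnclosingCircle(W);c=np.array(cc);print("cup",c,r,s[i],W.mean(0))
pins=[(236,26),(262,79),(256,134),(222,171),(175,178),(129,155),(97,109),(95,50)]
X=np.array([onplane(p,*a,.057)[:2] for a in pins]);h=onplane(p,175,93,.065)[:2]
def f(q):
    a=np.arctan2(*(X-q[:2]).T[::-1])-q[2]; k=np.round((a-np.pi/2)/.6283)*.6283+np.pi/2+q[2]
    return (X-q[:2]-.085*np.c_[np.cos(k),np.sin(k)]).ravel()
r=least_squares(f,[*h,-.157]);a=np.arctan2(*(c-r.x[:2])[::-1])
print("hub",h,"axis",r.x,np.degrees(r.x[2]),"res",np.abs(r.fun).max(),"cup ang",np.degrees(a)+108,"R",np.hypot(*(c-r.x[:2])))
for a in(-144,-108,-72,-36):
    b=np.radians(a)+r.x[2];H=[*(r.x[:2]+.14*np.array([np.cos(b),np.sin(b)])),.064];print(a,np.round(H,4),proj(p,H))
E
```

```text
cup [ 0.50997883 -0.11747358] 0.028367675840854645 [ 250  174   58   58 2565] [ 0.5102204  -0.11710992]
hub [0.57315163 0.00564868] axis [ 0.57294519  0.0046476  -0.15654442] -8.96933480822997 res 0.0030274301693866135 cup ang -9.27588184350931 R 0.13739849318349995
-144 [ 0.4482 -0.059   0.064 ] [210.1385161  229.10054343]
-108 [ 0.5095 -0.1201  0.064 ] [280.7113368  194.27446803]
-72 [ 0.5949 -0.1336  0.064 ] [321.28902896 117.46627622]
-36 [ 0.672  -0.0943  0.064 ] [310.14239337  15.90812267]
```

```bash
python3 -m creep '[[-1,-2,-2,-45,0,0,0],[-1,0,0,-45,0,0,0],[-1,0,0,-30,0,0,0],[-1,0,0,-8,0,0,0],[-1,0,0,0,0,0,0]]' && python3 -m creep '[[-1,0,0,-5,0,0,0],[-1,0,0,-3,0,0,0],[-1,0,0,-3,0,0,0],[-1,0,0,0,0,0,0]]'
```

```text
t: 2.4
eef_pos: [0.508, -0.1225, 0.1035]
tool_rot: [0.0, 0.988, 0.152, -0.0]
contact_force: [0.6, -0.1, 0.8]
gripper_width: -0.001
grasp_force: 0.0
t: 2.9
eef_pos: [0.5082, -0.1217, 0.0923]
tool_rot: [0.0, 0.988, 0.152, -0.0]
contact_force: [0.8, -0.6, -0.2]
gripper_width: -0.001
grasp_force: 0.0
```

```bash
python3 -m creep '[[-1,2,4,1,0,0,0],[-1,0,0,0,0,0,0],[-1,0,0,0,0,0,0]]'
python3 - <<'E'
from h import *
o=get_obs();im,d,p=grab("wrist");i2,d2,p2=grab("scene")
print(o["eef_pos"],o["contact_force"])
a=cv2.resize(im[180:330,190:370],(480,400));u,v=proj(p2,o["eef_pos"]).astype(int);b=cv2.resize(i2[v-40:v+40,u-32:u+32],(320,400))
cv2.imwrite("pics/w2.png",np.hstack([a,b])[:,:,::-1])
E
```

```text
t: 3.28
eef_pos: [0.5103, -0.1176, 0.0934]
tool_rot: [0.0, 0.988, 0.152, 0.0]
contact_force: [-0.2, -0.3, -0.4]
gripper_width: -0.004
grasp_force: 0.0
[ 0.51026739 -0.1176077   0.09336748] [-0.22812308 -0.30201796 -0.3915634 ]
```

View pics/w2.png

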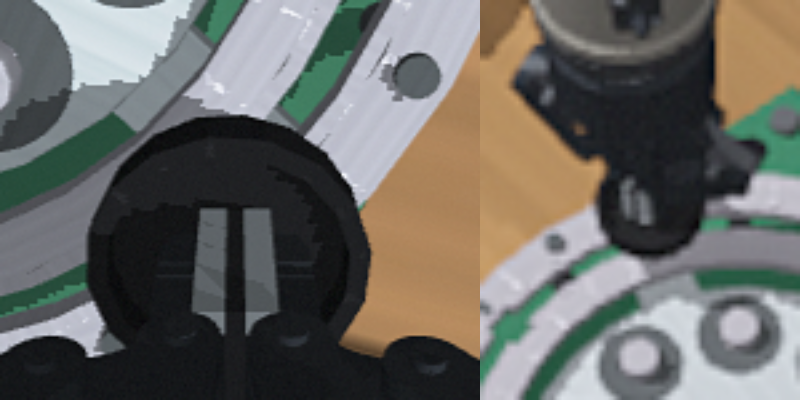

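The shut fingertips stand inside the cup, laterally centred (fingers at x≈235 in the crop, cup spanning 88–370). I'll press down now.

```bash
python3 -m creep '[[-1,0,0,-3,0,0,0],[-1,0,0,-2,0,0,0],[-1,0,0,-2,0,0,0],[-1,0,0,-1,0,0,0],[-1,0,0,0,0,0,0]]'  && python3 -m creep '[[-1,0,0,-1,0,0,0],[-1,0,0,-1,0,0,0],[-1,0,0,0,0,0,0],[-1,0,0,0,0,0,0]]'
```

```text
t: 4.0
eef_pos: [0.5105, -0.1178, 0.0856]
tool_rot: [0.0, 0.988, 0.152, 0.0]
contact_force: [-1.8, -0.5, 5.5]
gripper_width: 0.002
grasp_force: 3.0
t: 4.5
eef_pos: [0.5106, -0.1179, 0.0838]
tool_rot: [0.0, 0.988, 0.152, 0.0]
contact_force: [-0.9, -0.0, 6.9]
gripper_width: -0.002
grasp_force: 3.3
```

```bash
python3 -m creep '[[-1,0,0,-1.2,0,0,0],[-1,0,0,-1.2,0,0,0],[-1,0,0,0,0,0,0]]'  && python3 -m creep '[[-1,3.3,-1.6,0,0,0,0.026],[-1,3.3,-1.5,0,0,0,0.026],[-1,6.8,-2.8,0,0,0,0.052],[-1,0,0,0,0,0,0],[-1,0,0,0,0,0,0]]'
python3 - <<'E'
from h import *
o=get_obs();im,d,p=grab("wrist")
cv2.imwrite("pics/w3.png",cv2.resize(im[0:400,100:500],(600,600))[:,:,::-1])
E
```

```text
t: 4.88
eef_pos: [0.5107, -0.118, 0.0814]
tool_rot: [0.0, 0.988, 0.152, 0.0]
contact_force: [-1.7, 0.2, 7.8]
gripper_width: 0.001
grasp_force: 3.7
t: 5.5
eef_pos: [0.5251, -0.1241, 0.0817]
tool_rot: [0.001, 0.979, 0.203, 0.001]
contact_force: [0.2, -1.6, 7.0]
gripper_width: 0.003
grasp_force: 3.6
```

View pics/w3.png

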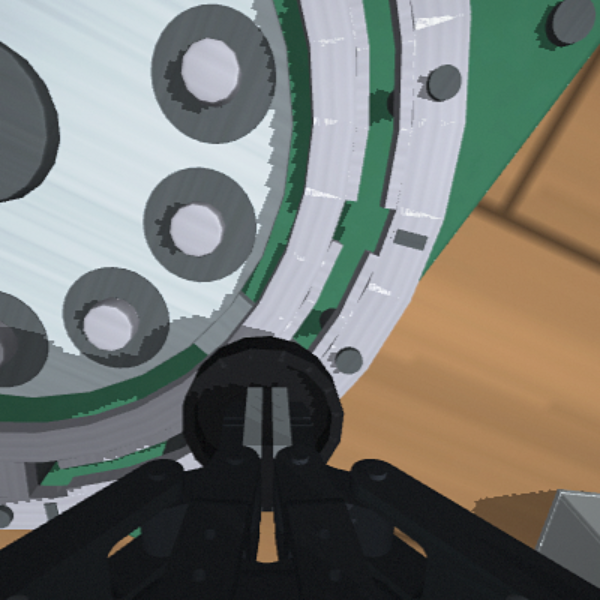

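The cup follows the fingers. The next square hole is visible at about (362,228) in the crop, with its dark mark at (410,239). I'll locate it.

```bash
python3 - <<'E'
from h import *
from scipy.spatial.transform import Rotation as R
p=camera_params("wrist");q=get_obs();print(q["eef_pos"]);r=q["tool_rot"]
T=np.eye(4);T[:3,:3]=R.from_quat([r[1],r[2],r[3],r[0]]).as_matrix();T[:3,3]=q["eef_pos"];p["cam_to_world"]=T@p["mount"]
C=np.array([.5736,.0075])
for n,(u,v),z in(("hole",(362,228),.064),("mark",(410,239),.064),("cup rim",(262,412),.0895)):
    X=onplane(p,u/1.5+100,v/1.5,z);d=X[:2]-C;print(n,X.round(4),np.hypot(*d),np.degrees(np.arctan2(d[1],d[0])))
E
```

```text
[ 0.52505545 -0.12402801  0.08176284]
hole [ 0.5938 -0.1312  0.064 ] 0.14014119586104726 -81.70136594949584
mark [ 0.5971 -0.1483  0.064 ] 0.15757975949810127 -81.4213276655706
cup rim [ 0.5274 -0.1222  0.0895] 0.13768963311938023 -109.61431185471015
```

```bash
python3 -m creep '[[-1,4,-1.4,0,0,0,0.03],[-1,7,-2.3,0,0,0,0.052],[-1,7,-1.9,0,0,0,0.052],[-1,7.2,-1.5,0,0,0,0.052],[-1,7.2,-1.2,0,0,0,0.052]]' && python3 -m creep '[[-1,7.3,-0.8,0,0,0,0.052],[-1,7.3,-0.4,0,0,0,0.052],[-1,5,0,0,0,0,0.04],[-1,0,0,0,0,0,0],[-1,0,0,0,0,0,0]]'
python3 - <<'E'
from h import *
from scipy.spatial.transform import Rotation as R
p=camera_params("wrist");q=get_obs();im,d,_=grab("wrist");print(q["eef_pos"]);r=q["tool_rot"]
T=np.eye(4);T[:3,:3]=R.from_quat([r[1],r[2],r[3],r[0]]).as_matrix();T[:3,3]=q["eef_pos"];p["cam_to_world"]=T@p["mount"]
np.savez("w4.npz",im=im,T=p["cam_to_world"])
cv2.imwrite("pics/w4.png",cv2.resize(im[0:400,100:500],(600,600))[:,:,::-1])
E
```

```text
t: 6.18
eef_pos: [0.5567, -0.1315, 0.0815]
tool_rot: [-0.0, 0.948, 0.319, 0.0]
contact_force: [-0.6, 1.6, 7.2]
gripper_width: 0.003
grasp_force: 3.7
t: 6.8
eef_pos: [0.5773, -0.1324, 0.0819]
tool_rot: [0.0, 0.923, 0.386, 0.002]
contact_force: [0.2, 1.9, 7.5]
gripper_width: -0.001
grasp_force: 3.6
[ 0.57726922 -0.13237521  0.08186829]
```

View pics/w4.png

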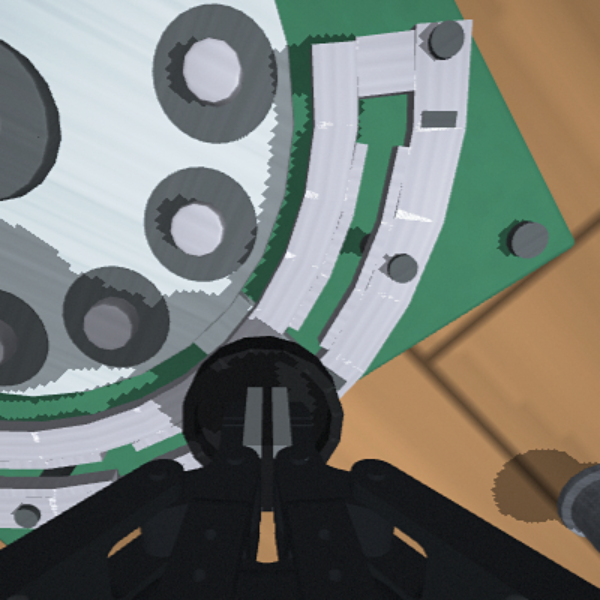

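No slip: the fingers sit in the cup exactly as before. TCP travel says 7.9° remain and the hole measured in the image says about 6.3°, so I'll go about 7.2°.

```bash
python3 -m creep '[[-1,7,0.2,0,0,0,0.05],[-1,7,0.5,0,0,0,0.05],[-1,3.5,0.4,0,0,0,0.025],[-1,0,0,0,0,0,0],[-1,0,0,0,0,0,0]]'
python3 - <<'E'
from h import *
o=get_obs();im,d,p=grab("top");i2,d2,p2=grab("scene")
C=np.array([.5736,.0075])
print(o["eef_pos"],o["contact_force"],np.degrees(np.arctan2(*(o["eef_pos"][:2]-C)[::-1])))
E
```

```text
t: 7.48
eef_pos: [0.5944, -0.1308, 0.0817]
tool_rot: [0.0, 0.897, 0.443, 0.001]
contact_force: [-0.3, 1.6, 7.4]
gripper_width: 0.0
grasp_force: 3.6
[ 0.59441945 -0.13083134  0.08174393] [-0.27454364  1.62734581  7.44987127] -81.44098154102964
```

Rotated 35.2°, within the capture range. I'll release slowly and watch the force past 7 mm.

```bash
python3 -m creep '[[-1,0,0,1,0,0,0],[-1,0,0,1,0,0,0],[-1,0,0,1,0,0,0],[-1,0,0,1,0,0,0],[-1,0,0,0,0,0,0]]'; python3 -m creep '[[-1,0,0,1,0,0,0],[-1,0,0,1,0,0,0],[-1,0,0,0,0,0,0]]'
```

```text
t: 8.2
eef_pos: [0.5944, -0.1308, 0.0857]
tool_rot: [0.0, 0.897, 0.443, 0.001]
contact_force: [-0.4, 1.9, 6.5]
gripper_width: -0.003
grasp_force: 3.0
t: 8.57
eef_pos: [0.5943, -0.1309, 0.0877]
tool_rot: [0.0, 0.897, 0.443, 0.001]
contact_force: [-0.3, 2.1, 5.4]
gripper_width: 0.005
grasp_force: 2.7
```

The force still follows the spring at about 4 mm in, so the collar is in the hole. I'll raise fully and clear.

```bash
python3 -m creep '[[-1,0,0,1.5,0,0,0],[-1,0,0,1.5,0,0,0],[-1,0,0,1,0,0,0],[-1,0,0,0,0,0,0]]'; python3 -m creep '[[-1,0,0,3,0,0,0],[-1,0,0,10,0,0,0],[-1,0,0,20,0,0,0],[-1,0,0,40,0,0,0],[-1,0,0,50,0,0,0]]'; python3 -m creep '[[-1,-20,-40,20,0,0,0],[-1,-20,-50,0,0,0,0],[-1,-20,-50,0,0,0,0],[-1,0,0,0,0,0,0],[-1,0,0,0,0,0,0]]'
python3 - <<'E'
from h import *
from scipy.spatial.transform import Rotation as R
p=camera_params("wrist");q=get_obs();im,d,_=grab("wrist");r=q["tool_rot"]
T=np.eye(4);T[:3,:3]=R.from_quat([r[1],r[2],r[3],r[0]]).as_matrix();T[:3,3]=q["eef_pos"];p["cam_to_world"]=T@p["mount"]
u,v=proj(p,[.5955,-.131,.1]);print(u,v)
t,d2,pt=grab("top");s,d3,ps=grab("scene")
m=(0<u<560) and (0<v<420)
cv2.imwrite("pics/fin.png",np.hstack([cv2.resize(t[130:300,180:350],(400,400)),cv2.resize(s[140:310,180:350],(400,400))])[:,:,::-1])
# cup floor height
for n,dd,pp,g in(("wrist",d,p,None),("top",d2,pt,None),("scene",d3,ps,None)):
    u,v=proj(pp,[.595,-.131,.092]);u,v=int(round(u)),int(round(v))
    if 3<u<556 and 3<v<416:
        z=np.median(dd[v-2:v+3,u-2:u+3]);K=pp["intrinsics"];T=np.array(pp["cam_to_world"])
        print(n,u,v,T[:3,3]+T[:3,:3]@[(u-K[0][2])/K[0][0]*z,-(v-K[1][2])/K[1][1]*z,-z])
E
```

```text
t: 9.07
eef_pos: [0.5935, -0.1319, 0.0911]
tool_rot: [0.0, 0.897, 0.443, 0.0]
contact_force: [1.5, 2.5, 4.4]
gripper_width: 0.0
grasp_force: 2.1
t: 9.7
eef_pos: [0.5923, -0.1322, 0.2155]
tool_rot: [-0.0, 0.897, 0.442, -0.001]
contact_force: [1.0, -0.6, -0.6]
gripper_width: 0.002
grasp_force: 0.0
t: 10.32
eef_pos: [0.5333, -0.2716, 0.2349]
tool_rot: [0.0, 0.897, 0.442, 0.0]
contact_force: [-0.4, 0.8, 0.5]
gripper_width: 0.001
grasp_force: 0.0
231.32439616756767 17.252572864963497
wrist 232 20 [ 0.5950655  -0.13045399  0.09137041]
top 326 200 [ 0.59488844 -0.13155006  0.08977301]
scene 221 193 [ 0.59546186 -0.13047077  0.09148379]
```

View pics/fin.png

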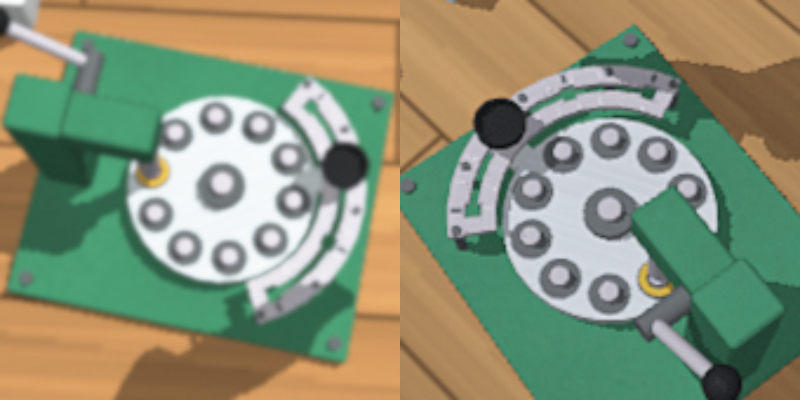

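The grommet is under the ram ((152,170) in the top crop). The cup is over the next hole, with its floor at about 91 mm (92 mm is fully up). The robot is clear.

```bash
python3 -c "
from station import *
print(hand_in())"
```

```text
the job is handed in; nothing more can be done
None
```

I turned the table one hole anticlockwise: the grommet is under the ram, the plunger has sprung up into the next hole (cup floor at about 91 mm of 92), the robot is clear, and the job was handed in after about 10.5 s (no verdict shown).

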